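# Step the tube carousel to its reader

### The job

Two tube carousels stand on the bench, each stepped round by a ratchet lever with a black upright grip. On the one that carries the orange-capped tube, take hold of the lever grip and pump it to and fro until the orange-capped tube stands at the reader, in line with the yellow mark, then let go. Turn the carousel only by its lever, never by touching the disc or tubes, and leave the carousel with the green-capped tube as it is.

Things in the scene. Friction and masses are not known exactly. Their poses are not given: they have to be found in the camera images.
- lever_grip: Upright round black grip (thin blue band) on the ratchet lever of the carousel with the orange cap: 26 mm diameter, 62 mm tall. Origin: centre of its underside, 42 mm above the bench. It spins freely on its pin, so a hand holding it need not turn. It moves on a level arc of radius 165 mm about the carousel's axis, opposite the reader. The lever arm's top below it is 31 mm above the bench.
- lever (a joint): Lever angle, 0 to 0.60 rad between end stops, positive counter-clockwise from above; at 0.30 the lever points from the axis straight away from the reader. Swinging up past 0.50 (grip to the robot's right) turns the carousel one place; swinging back below 0.10 leaves the carousel and readies the next stroke. It stays where it is left, starts anywhere, and takes 2 to 10 N at the grip.
- carousel: White disc, 166 mm in diameter, with 16 tubes in a ring of radius 68 mm, one orange-capped, the rest white-capped; cap tops 100 mm above the bench. Origin on its upright axis at bench level; its x axis points to the orange cap. Pumping turns it counter-clockwise only (from above), in places of 22.5 degrees with a detent at each. It starts about 2 to 4 places before the reader.
- tube (a point): Centre of the top of the orange cap (15 mm in diameter), 68 mm from the carousel's axis, 100 mm above the bench.
- read_mark (a point): Where the centre of the orange cap's top must come: 68 mm from the carousel's axis, 100 mm above the bench, in line with the yellow line on top of the grey reader block (60 mm wide, 84 mm tall, its face 95 mm from the axis) that stands beside the disc, on its side away from the robot.
- other_tube (a point): Centre of the top of the green cap on the other, alike carousel, which is to be left as it is.

How it is judged:
On the way:
1. the fingers have taken the lever grip (contact force between the fingers and lever_grip above 1 N), for 0.1 s.
At the end, for the whole second after the job is handed in: The orange-capped tube's centre is within 10 mm (horizontally) of the read mark at the reader, and the carousel is at rest (horizontal distance between tube and read_mark below 0.01 m and angular speed of carousel below 0.1 rad/s); the robot touches nothing.
It fails at once if the robot touches the carousel's disc or tubes (contact force between any of the arm, the fingers and carousel above 1 N).
It fails at once if the carousel with the green-capped tube is stepped or turned (distance of other_tube from where it was at the start of the episode above 0.015 m).
It also fails if it takes over 54 s, if anything falls off the work surface, if the arm or the gripper's body presses on something with over 40 N, if the wrist force passes 120 N, or if a joint passes its speed limit or range.

### The arm

A 6-joint arm with a two-finger parallel gripper is mounted at the origin on the work surface. World frame = base frame: x ahead of the robot, y to its left, z up, the work surface at z = 0. Lengths are in m, angles in rad, forces in N, time in s.
With the tool pointing down it reaches from about 0.425 to 0.95 m from the base axis. Payload 3.5 kg.
Tool frame: the origin (TCP) lies midway between the tips of the shut fingers; the grasp point (between the pads) lies 19 mm behind it; z points along the fingers, x is the direction in which the jaws open and shut, and the axes are right-handed (so a half turn about z gives the same grasp; the last joint's range is limited). The gripper opens to 85 mm and grips with 20 to 120 N. Pads are 22 mm wide; open, the fingers measure 114 mm over their backs; the gripper's body (76 mm by 85 mm) begins 54 mm behind the grasp point. The pads swing forward as they close: fully open they stand 13 mm farther back than shut.
Start: joints at [0.975, 0.286, 1.577, -0, 1.279, -0.15], TCP at [0.291, 0.609, 0.231] pointing down, gripper open.
Joint ranges: [-2.77, 2.77], [-0.9, 2.22], [0.21, 2.48], [-1.53, 4.67], [0.24, 2.81], [-2.84, 2.84]. Speed limits (rad/s): [2.79, 2.79, 3.14, 3.14, 3.14, 3.14].

### API

Orientations are given as a unit quaternion [x, y, z, w].
In Python, from plant import readout, optics, ctrl gives the robot as it stands. The module is installed in compiled form; this text tells all that it offers.
- The arm moves only by the shell command python3 -m crank 'ROWS' [OPENING] [FORCE]. ROWS is text: rows parted by semicolons, each of 6 numbers parted by spaces: the shift along the tool's x, y, z in mm, then the turn, a rotation vector about the tool's x, y, z in rad. In form: dx dy dz ax ay az; .... A call has 1 to 5 rows; each row shifts and turns the commanded pose from where the row before left it, along the tool's axes as they then stand; what a row does not reach is not made up. A row lasts 1/8 s, in which the tool goes at most 62.5 mm and 10.7 degrees, less where a joint would pass 70% of its speed; a pose out of reach is approached as far as the arm can. A call is refused whole if a number of a shift passes 62.5 or a number of a turn 0.188, either way. A call with a gripper value outside its range is refused whole. OPENING is the opening, from -1 (shut) to 1 (fully open), set as the call begins (- or left out, the last holds). The fingers move at their own pace and stop on an object; FORCE is the grip in N (left out, the last holds). Time passes only in rows, so rows that do not move let the fingers close. It gives the time, the measured TCP pose, the force and the opening at its end, in the units of the state.
- readout.get_state(): the state, without advancing time (a new reading comes with each control period).
- optics.read_camera(name): name is "scene" or "top"; returns the picture (420x560x3 uint8, red, green, blue); there is no depth.
- optics.calibration(name): a dict with "mtx" (3x3 intrinsics, pixels), "rvec" (rotation vector, rad) and "tvec" (3), from world to camera coordinates, as OpenCV has them. Camera axes: x right, y down, z forward; pixel columns grow to the right and rows downward; lengths in m; the calibration is good to about 2 mm. A picture is of the moment at which its call begins. calibration takes no time and is no camera call.
- ctrl.sign_off(): hands the job in, once; it reports no verdict.
Trained networks look in the newest picture that a camera, given by its name, has taken for a name from the list of things; names that differ only in an ending like _2 or _b are one class to them, and where a whole thing is asked for, a point or a joint stands for the part that bears it (a point fixed in the world has none). Each returns a list of dicts, best first, with "p" (0 to 1); they miss things now and then, are a little off and sometimes report something else, mostly with a low value. They report only what shows in the picture. A call takes as long as a camera call.
- optics.recognise(camera, thing): "xy" ([column, row] as shares, 0 to 1, of the picture: columns of its width, rows of its height, amid what is visible of it).
The state is a dict: "time": time; "qpos": joint angles; "dq": joint speeds; "joint_efforts": joint torques, N m; "eef_pos": TCP position; "tcp_rot": TCP orientation; "contact_force": force on the tool from outside, world axes, zero at the start; "wrist_torque": the same for the moment, N m; "opening": opening from 0.0 (shut) to 1.0 (fully open).
Only numpy, scipy, OpenCV 4.12 (cv2) and the standard library are available. Lean on these libraries where they do the work, as an engineer would, in place of code of your own. Each camera call takes 0.05 s, during which the arm holds its last target.

## Working session

There is one attempt and no reset: what is moved stays moved. The work goes in short steps, Python scripts to look and compute and a shell command to move; the robot and the scene stay as the last step left them, time stands still between calls to the robot, and variables do not carry over. Pictures are saved under pics/ and viewed, and the job is handed in when it is done.

```bash
mkdir -p pics; cat > h.py <<'E'
import numpy as np,cv2
from plant import readout,optics,ctrl
def ray(cam,xy,z):
    c=optics.calibration(cam);R=cv2.Rodrigues(np.array(c["rvec"],float))[0];t=np.array(c["tvec"],float).ravel()
    u=np.linalg.inv(np.array(c["mtx"]))@np.array([xy[0],xy[1],1]);d=R.T@u;o=-R.T@t
    return o+d*(z-o[2])/d[2]
def proj(cam,P):
    c=optics.calibration(cam)
    return cv2.projectPoints(np.array(P,float).reshape(-1,3),np.array(c["rvec"],float),np.array(c["tvec"],float),np.array(c["mtx"],float),None)[0].reshape(-1,2)
def snap(cam,name):
    im=optics.read_camera(cam);cv2.imwrite(f"pics/{name}.png",im[:,:,::-1]);return im
E
python3 - <<'E'
from h import *
print(readout.get_state())
for cam in("scene","top"):
    snap(cam,cam+"0")
    for th,z in(("lever_grip",.08),("tube",.1),("carousel",.1),("other_tube",.1)):
        for r in optics.recognise(cam,th)[:4]:
            px=np.array(r["xy"])*[560,420];print(cam,th,round(r["p"],2),px.round(1),ray(cam,px,z).round(3))
E
```

```text
{'time': 0.0, 'qpos': array([ 9.75019346e-01,  2.87196623e-01,  1.57820154e+00,  2.48987086e-05,
        1.27859728e+00, -1.49969442e-01]), 'dq': array([ 0.00107846, -0.00248267, -0.0015476 , -0.00087964, -0.00078091,
        0.00063245]), 'joint_efforts': array([-2.95826258e-04, -4.05967569e+01, -2.92633867e+01, -5.34841922e-05,
        5.53684251e-03, -7.90031464e-06]), 'eef_pos': array([0.29062213, 0.60849389, 0.22991325]), 'tcp_rot': array([ 8.45928799e-01,  5.33294501e-01, -1.10538904e-03,  4.70749900e-04]), 'contact_force': array([-0.44647584,  0.30394225, -0.4163439 ]), 'wrist_torque': array([0.00280996, 0.00967915, 0.02077714]), 'opening': 0.9994237653656207}
scene lever_grip 0.9 [358.1 171.5] [0.515 0.157 0.08 ]
scene tube 0.63 [409.3 225.2] [0.686 0.2   0.1  ]
scene carousel 0.84 [407.3 226.3] [0.688 0.196 0.1  ]
scene other_tube 0.94 [127.2 246. ] [ 0.664 -0.262  0.1  ]
top lever_grip 0.47 [211.9 249. ] [0.494 0.165 0.08 ]
top tube 0.73 [193.3 182.9] [0.646 0.208 0.1  ]
top tube 0.22 [394.5 192.1] [ 0.626 -0.258  0.1  ]
top carousel 0.97 [193.4 182.4] [0.647 0.208 0.1  ]
top other_tube 0.72 [394.1 193.8] [ 0.622 -0.257  0.1  ]
```

View pics/scene0.png

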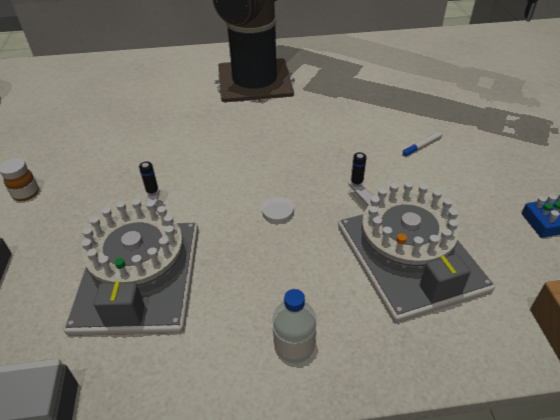

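View pics/top0.png

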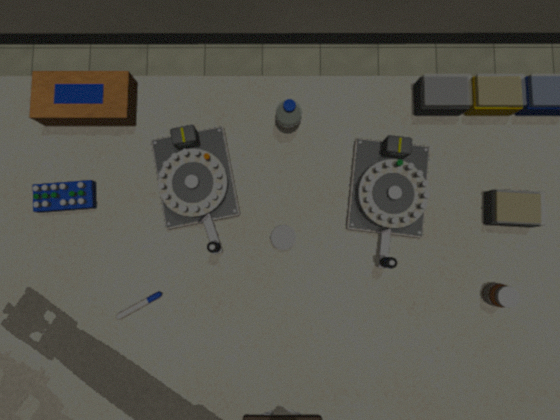

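The scene picture shows the orange cap at about (402,239) and its lever grip at (358,168). In the top picture the orange cap is at (207,156), the grip at (213,247) and the yellow line at (184,135). The green carousel is the other one, at y≈-0.26. Next I'll measure these accurately.

```bash
cat >> h.py <<'E'
def cen(im,lo,hi,box):
    hsv=cv2.cvtColor(im,cv2.COLOR_RGB2HSV);m=cv2.inRange(hsv,lo,hi);k=np.zeros_like(m);x0,y0,x1,y1=box;k[y0:y1,x0:x1]=m[y0:y1,x0:x1]
    ys,xs=np.nonzero(k);return np.c_[xs,ys]
def fit_axis(P,z):  # not used
    pass
E
python3 - <<'E'
from h import *
boxes={"scene":((340,170,480,300),(420,240,480,285),(340,145,375,190)),"top":((150,120,240,235),(165,118,205,150),(195,230,230,260))}
for cam in("scene","top"):
    im=cv2.imread(f"pics/{cam}0.png")[:,:,::-1].copy()
    b=boxes[cam]
    o=cen(im,(5,150,90),(18,255,255),b[0]);y=cen(im,(24,120,60),(35,255,255),b[1])
    print(cam,"orange",len(o),o.mean(0),ray(cam,o.mean(0),.098).round(4))
    W=np.array([ray(cam,p,.084) for p in y]);c=W.mean(0);u,s,v=np.linalg.svd(W-c)
    d=v[0][:2];d=d if d[0]>0 else -d
    print(" yellow",len(y),c.round(4),d,np.degrees(np.arctan2(d[1],d[0])), np.ptp((W-c)@v[0]))
    g=cen(im,(0,0,0),(180,255,45),b[2]);print(" grip",len(g),g.mean(0),g.min(0),g.max(0))
    bl=cen(im,(100,120,30),(130,255,255),b[2]);print(" band",len(bl),bl.mean(0) if len(bl) else "")
    cv2.imwrite(f"pics/{cam}0z.png",cv2.resize(im[:,:,::-1][(110 if cam=="top" else 140):(260 if cam=="top" else 310),(130 if cam=="top" else 330):(255 if cam=="top" else 500)],None,fx=3.5,fy=3.5,interpolation=cv2.INTER_CUBIC))
E
```

```text
scene orange 73 [401.35616438 238.23287671] [0.7109 0.1788 0.098 ]
 yellow 82 [0.7632 0.2401 0.084 ] [0.98100572 0.19397879] 11.185073713789883 0.03685865539858664
 grip 285 [357.93333333 169.66666667] [352 154] [365 184]
 band 31 [358.58064516 164.87096774]
top orange 14 [206.07142857 155.85714286] [0.7108 0.18   0.098 ]
 yellow 41 [0.7665 0.2404 0.084 ] [0.98193432 0.18922208] 10.907389302564061 0.03530064566179854
 grip 79 [214.20253165 246.59493671] [207 242] [220 251]
 band 0
```

View pics/top0z.png

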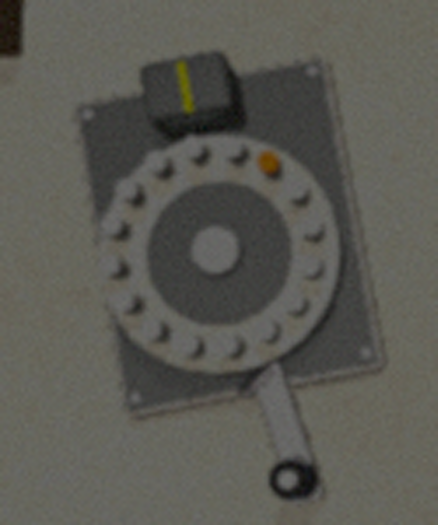

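View pics/scene0z.png

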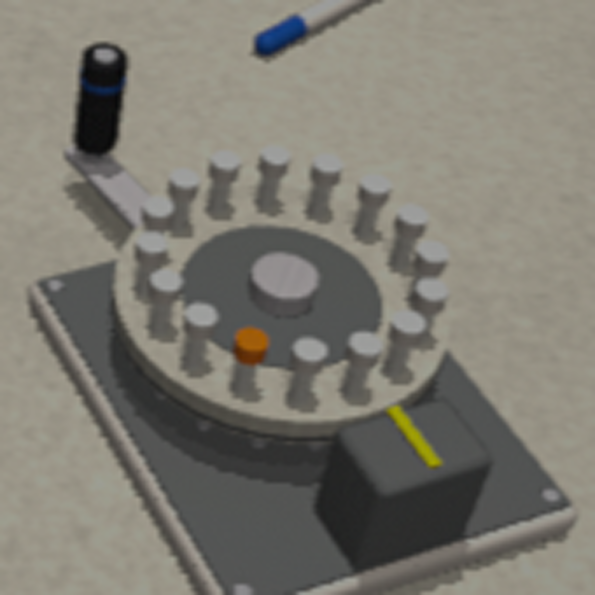

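```bash
python3 - <<'E'
from h import *
for z in(.06,.07,.08,.09): print("hub",z,ray("top",(191.4,181.4),z).round(4),ray("scene",(411.4,218.6),z).round(4))
for z in (.1,.104):print("grip top",ray("top",(213.1,246.9),z).round(4),ray("scene",(359.7,155.1),z).round(4))
print("grip mid scene z.073",ray("scene",(358.3,169.7),.073).round(4))
E
```

```text
hub 0.06 [0.6564 0.2204 0.06  ] [0.6346 0.2272 0.06  ]
hub 0.07 [0.6547 0.2185 0.07  ] [0.6439 0.2225 0.07  ]
hub 0.08 [0.653  0.2165 0.08  ] [0.6532 0.2177 0.08  ]
hub 0.09 [0.6513 0.2146 0.09  ] [0.6626 0.2129 0.09  ]
grip top [0.4981 0.1591 0.1   ] [0.4905 0.1642 0.1   ]
grip top [0.4981 0.1585 0.104 ] [0.4954 0.1626 0.104 ]
grip mid scene z.073 [0.5016 0.1613 0.073 ]
```

Axis is about (0.653, 0.217), and the reader direction is 11°. The grip is at (0.497, 0.161), which gives radius 166 mm (165 expected) and a lever angle of about 0.46. The orange cap sits about 45° before the mark, so it needs 2 strokes. I'll move above the grip.

```bash
python3 -m crank '-39 48 0 0 0 0;-39 48 0 0 0 0;-39 48 0 0 0 0;-39 48 0 0 0 0' 1 40; python3 -m crank '-39 47 0 0 0 0;-39 47 0 0 0 0;-39 47 0 0 0 0;-39 47 0 0 0 0'; python3 -m crank '0 0 0 0 0 -0.18;0 0 0 0 0 -0.18;0 0 0 0 0 -0.17;0 0 0 0 0 0'
```

```text
time: 1.0
eef_pos: [0.3976, 0.3838, 0.2316]
tcp_rot: [0.846, 0.533, 0.0, 0.0]
contact_force: [0.0, 0.7, 0.1]
opening: 1.003
time: 1.5
eef_pos: [0.5, 0.1618, 0.2318]
tcp_rot: [0.846, 0.533, 0.001, 0.0]
contact_force: [0.5, 0.3, -0.4]
opening: 1.0
time: 2.0
eef_pos: [0.4994, 0.1636, 0.2315]
tcp_rot: [0.678, 0.736, 0.0, 0.0]
contact_force: [-0.2, 0.1, -0.6]
opening: 1.0
```

```bash
python3 -m crank '-3 -2 50 0 0 0;0 0 40 0 0 0;0 0 0 0 0 0'; python3 - <<'E'
from h import *
for c in("top","scene"):
    im=snap(c,c+"1"); 
    cv2.imwrite(f"pics/{c}1z.png",cv2.resize(im[:,:,::-1][120:280,150:310] if c=="top" else im[:,:,::-1][90:250,290:450],None,fx=3.5,fy=3.5))
E
```

```text
time: 2.38
eef_pos: [0.4948, 0.1602, 0.1379]
tcp_rot: [0.678, 0.735, -0.003, -0.003]
contact_force: [0.4, 0.4, -0.1]
opening: 1.001
```

View pics/scene1z.png

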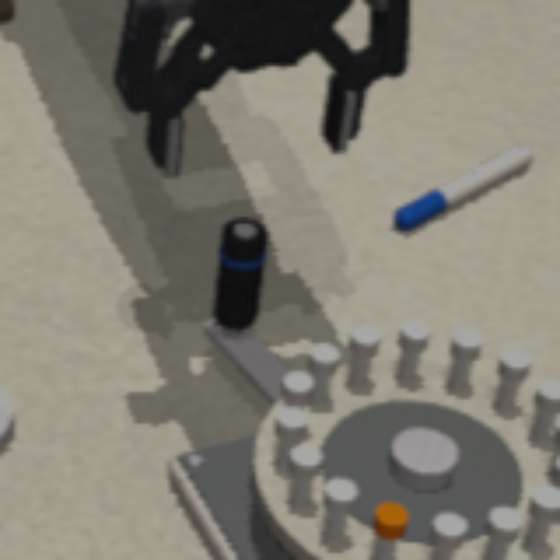

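View pics/top1z.png

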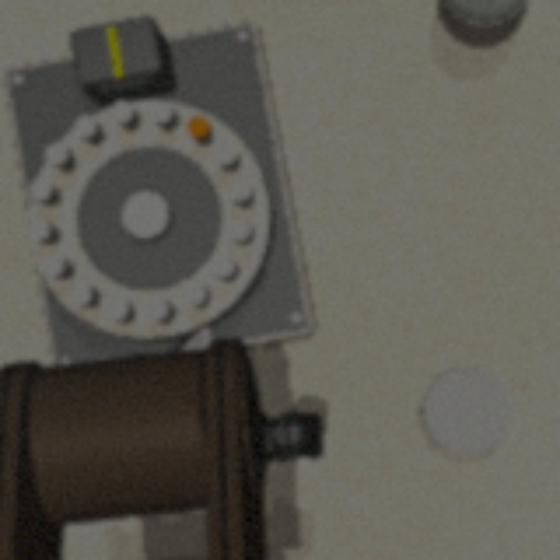

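The fingers straddle the grip in the scene view: the grip top is at zoom (245,230) with the tips at (170,170) and (340,145). The top view is blocked by the forearm. I'll descend.

```bash
python3 -m crank '0 2 25 0 0 0;0 0 25 0 0 0;0 0 26 0 0 0;0 0 0 0 0 0'; python3 -m crank '0 0 0 0 0 0;0 0 0 0 0 0;0 0 0 0 0 0;0 0 0 0 0 0;0 0 0 0 0 0' -1 40
```

```text
time: 2.98
eef_pos: [0.4998, 0.1608, 0.0658]
tcp_rot: [0.677, 0.736, -0.0, -0.0]
contact_force: [0.2, -0.3, -0.8]
opening: 1.0
time: 3.6
eef_pos: [0.5003, 0.1608, 0.0664]
tcp_rot: [0.677, 0.736, 0.0, 0.0]
contact_force: [-1.5, -0.4, 5.8]
opening: 0.292
```

```bash
python3 - <<'E'
from h import *
im=snap("scene","scene2");cv2.imwrite("pics/scene2z.png",cv2.resize(im[:,:,::-1][90:250,290:450],None,fx=3.5,fy=3.5))
E
```

```text
(no output)
```

View pics/scene2z.png

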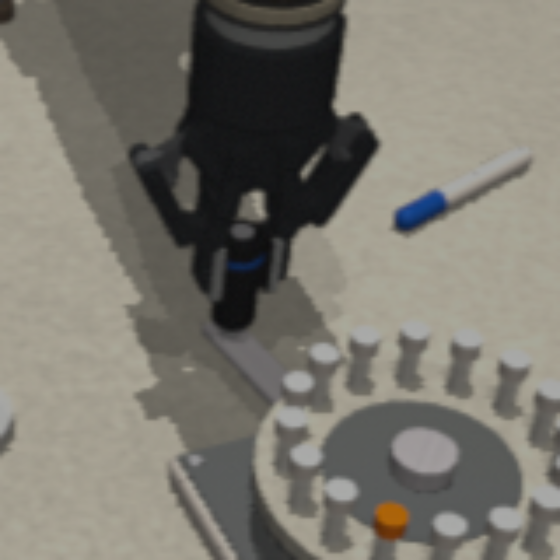

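Gripped: the opening of 0.29 is about 25 mm, which matches the grip diameter. Now I'll swing back along the arc.

```bash
python3 -m crank '9 -2 0 0 0 0;8 -2 0 0 0 0;9 -1 0 0 0 0;8 -1 0 0 0 0;0 0 0 0 0 0';  python3 -m crank '9 0 0 0 0 0;8 0 0 0 0 0;8 1 0 0 0 0;7 1 0 0 0 0;0 0 0 0 0 0'; python3 - <<'E'
from h import *
for c in("scene","top"):
    im=snap(c,c+"3");o=cen(im,(5,150,90),(18,255,255),(340,170,480,300) if c=="scene" else (150,120,240,235));P=ray(c,o.mean(0),.098);print(len(o),P.round(4),np.degrees(np.arctan2(P[1]-.2172,P[0]-.653))-11)
    cv2.imwrite(f"pics/{c}3z.png",cv2.resize(im[:,:,::-1][120:280,150:310] if c=="top" else im[:,:,::-1][100:300,310:490],None,fx=3,fy=3))
E
```

```text
time: 4.28
eef_pos: [0.4917, 0.1948, 0.0664]
tcp_rot: [0.676, 0.736, 0.001, 0.001]
contact_force: [-0.0, 0.3, 5.7]
opening: 0.291
time: 4.9
eef_pos: [0.4904, 0.2268, 0.0664]
tcp_rot: [0.677, 0.736, 0.0, -0.0]
contact_force: [-2.0, 1.3, 7.6]
opening: 0.294
76 [0.711  0.1786 0.098 ] -44.677402572273685
17 [0.7099 0.1788 0.098 ] -45.038333981935295
```

View pics/scene3z.png

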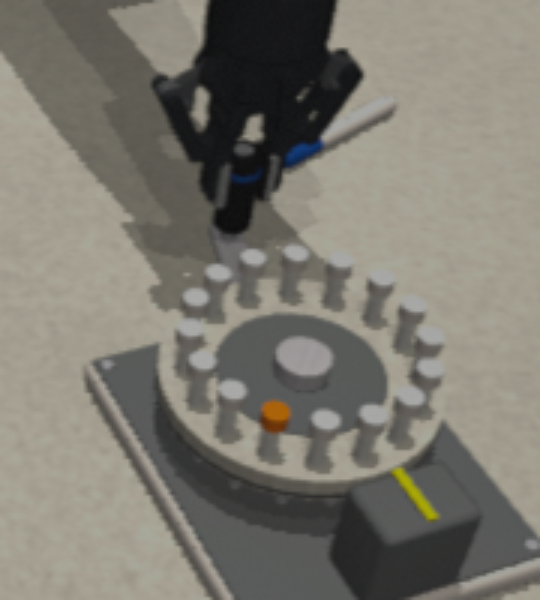

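The carousel hasn't moved (orange at -45°) and the lever is at about 0.05. Now a nudge further back, then the forward stroke to about 0.55.

```bash
python3 -m crank '2 0 0 0 0 0;-9 -1 0 0 0 0;-8 0 0 0 0 0;-8 0 0 0 0 0;-9 0 0 0 0 0';  python3 -m crank '-8 1 0 0 0 0;-9 1 0 0 0 0;-8 2 0 0 0 0;-8 2 0 0 0 0;-8 2 0 0 0 0'; python3 -m crank '-8 3 0 0 0 0;0 0 0 0 0 0;0 0 0 0 0 0'; cat > look.py <<'E'
from h import *
import sys
n=sys.argv[1]
for c in("scene","top"):
    im=snap(c,c+n);o=cen(im,(5,150,90),(18,255,255),(340,170,480,300) if c=="scene" else (150,120,240,235));P=ray(c,o.mean(0),.098);print(c,len(o),P.round(4),"ang off mark",np.degrees(np.arctan2(P[1]-.2172,P[0]-.653))-11)
    cv2.imwrite(f"pics/{c}{n}z.png",cv2.resize(im[:,:,::-1][120:280,150:310] if c=="top" else im[:,:,::-1][100:300,310:490],None,fx=3,fy=3))
E
python3 look.py 4
```

```text
time: 5.62
eef_pos: [0.4917, 0.1948, 0.0664]
tcp_rot: [0.677, 0.736, 0.001, -0.001]
contact_force: [-3.7, 5.1, 6.8]
opening: 0.292
time: 6.25
eef_pos: [0.5031, 0.1536, 0.0664]
tcp_rot: [0.677, 0.736, -0.001, -0.0]
contact_force: [-2.7, -1.4, 7.7]
opening: 0.295
time: 6.62
eef_pos: [0.5069, 0.1455, 0.0664]
tcp_rot: [0.677, 0.736, -0.001, 0.0]
contact_force: [-4.2, -2.0, 8.6]
opening: 0.292
scene 77 [0.7211 0.203  0.098 ] ang off mark -22.795304735047832
top 18 [0.7207 0.2045 0.098 ] ang off mark -21.64527930499304
```

View pics/scene4z.png

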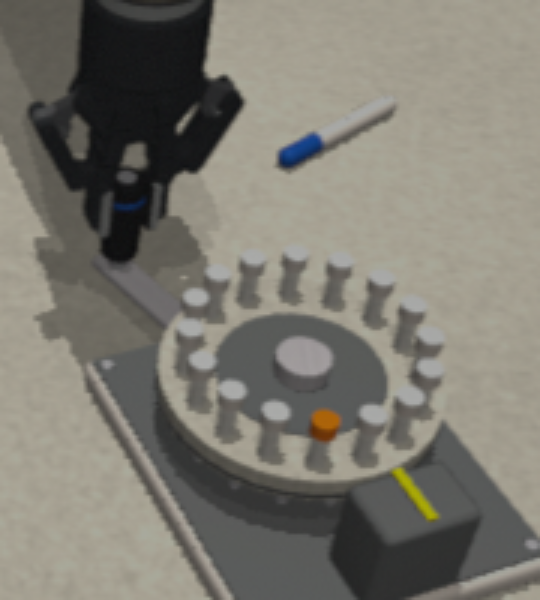

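The first stroke moved it exactly one place (orange at -22.5°). Now back for the second stroke.

```bash
python3 -m crank '8 -3 0 0 0 0;8 -2 0 0 0 0;8 -2 0 0 0 0;8 -2 0 0 0 0;9 -1 0 0 0 0';  python3 -m crank '8 -1 0 0 0 0;9 0 0 0 0 0;8 0 0 0 0 0;8 0 0 0 0 0;9 1 0 0 0 0'; python3 -m crank '0 0 0 0 0 0;0 0 0 0 0 0'; python3 look.py 5
```

```text
time: 7.35
eef_pos: [0.4932, 0.1861, 0.0664]
tcp_rot: [0.677, 0.736, -0.001, -0.0]
contact_force: [-3.3, -1.3, 8.3]
opening: 0.292
time: 7.98
eef_pos: [0.4904, 0.2282, 0.0664]
tcp_rot: [0.677, 0.736, 0.0, 0.0]
contact_force: [-0.5, -0.9, 5.7]
opening: 0.291
time: 8.22
eef_pos: [0.4904, 0.2285, 0.0664]
tcp_rot: [0.677, 0.736, 0.001, 0.0]
contact_force: [-1.2, 1.3, 6.5]
opening: 0.293
scene 77 [0.7211 0.203  0.098 ] ang off mark -22.795304735047832
top 20 [0.721  0.2042 0.098 ] ang off mark -21.83082500899142
```

```bash
python3 -m crank '-9 -1 0 0 0 0;-8 0 0 0 0 0;-8 0 0 0 0 0;-9 0 0 0 0 0;-8 1 0 0 0 0';  python3 -m crank '-9 1 0 0 0 0;-8 2 0 0 0 0;-8 2 0 0 0 0;-8 2 0 0 0 0;-8 3 0 0 0 0'; python3 -m crank '0 0 0 0 0 0;0 0 0 0 0 0'; python3 look.py 6
```

```text
time: 8.95
eef_pos: [0.493, 0.1871, 0.0664]
tcp_rot: [0.677, 0.736, 0.0, -0.001]
contact_force: [-4.1, 3.6, 8.4]
opening: 0.291
time: 9.57
eef_pos: [0.5067, 0.1458, 0.0664]
tcp_rot: [0.677, 0.736, -0.001, -0.0]
contact_force: [-3.0, -0.7, 9.0]
opening: 0.29
time: 9.82
eef_pos: [0.5068, 0.1455, 0.0663]
tcp_rot: [0.677, 0.736, -0.001, -0.0]
contact_force: [-4.0, -2.9, 8.9]
opening: 0.292
scene 76 [0.7209 0.2295 0.098 ] ang off mark -0.7013293111350123
top 21 [0.721  0.2306 0.098 ] ang off mark 0.17596788746813985
```

View pics/scene6z.png

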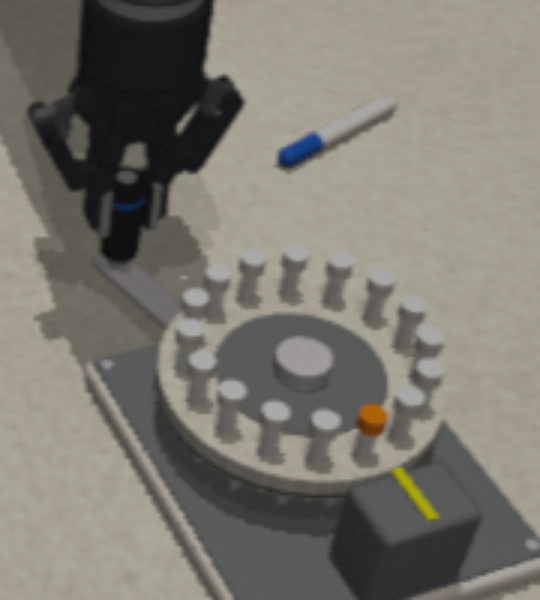

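The orange cap is in line with the yellow mark. I'll release and lift.

```bash
python3 -m crank '0 0 0 0 0 0;0 0 0 0 0 0;0 0 0 0 0 0;0 0 0 0 0 0;0 0 0 0 0 0' 1; python3 -m crank '0 0 -20 0 0 0;0 0 -40 0 0 0;0 0 -50 0 0 0;0 0 -50 0 0 0;0 0 0 0 0 0'; python3 -m crank '0 0 0 0 0 0;0 0 0 0 0 0'; python3 look.py 7; python3 - <<'E'
from h import *
im=cv2.imread("pics/scene7.png")[:,:,::-1].copy()
for f in("scene0","scene7","top0","top7"):
    im=cv2.imread(f"pics/{f}.png")[:,:,::-1].copy();g=cen(im,(50,120,40),(75,255,255),(80,200,180,300) if f[0]=="s" else (350,140,430,235));print(f,len(g),g.mean(0))
E
```

```text
time: 10.55
eef_pos: [0.5068, 0.1463, 0.0652]
tcp_rot: [0.677, 0.736, -0.0, -0.0]
contact_force: [-0.5, -0.6, -0.6]
opening: 1.002
time: 11.18
eef_pos: [0.5098, 0.1466, 0.2312]
tcp_rot: [0.677, 0.736, 0.004, 0.004]
contact_force: [0.1, -0.2, -0.7]
opening: 1.004
time: 11.42
eef_pos: [0.5057, 0.1461, 0.2232]
tcp_rot: [0.677, 0.736, -0.001, -0.001]
contact_force: [-0.4, 0.2, 0.4]
opening: 1.002
scene 74 [0.7209 0.2297 0.098 ] ang off mark -0.535315562611304
top 20 [0.7214 0.2303 0.098 ] ang off mark -0.1348248199607074
scene0 77 [119.42857143 262.35064935]
scene7 77 [119.42857143 262.35064935]
top0 25 [399.24 161.76]
top7 24 [399.08333333 162.04166667]
```

View pics/scene7.png

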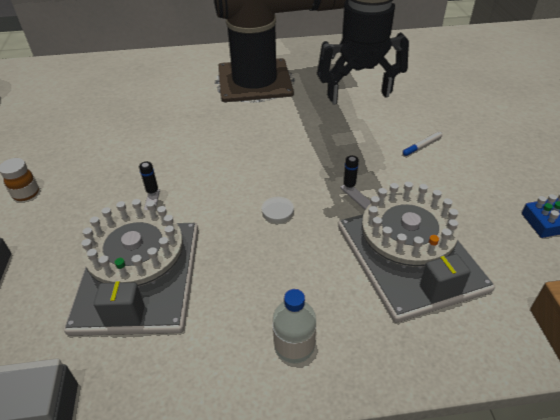

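View pics/top7z.png

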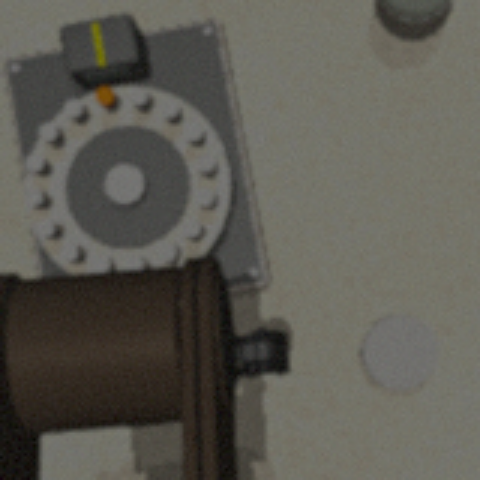

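The orange cap, at scene pixel (434,240), lines up with the yellow line. The gripper is well clear of the grip at (351,170), and the green cap is unmoved. Handing in.

```bash
python3 -c "
from plant import ctrl
print(ctrl.sign_off())"
```

```text
the job is handed in; nothing more can be done
None
```

The orange-capped tube now stands at the reader, in line with the yellow mark, and the job is handed in; no verdict is reported. I took hold of the lever grip, swung it back to about 0.05 rad, and gave it two full strokes. Each stroke moved the carousel one place (-45° → -22.5° → 0°). Then I let go and lifted clear.

- **Tube position:** both cameras put the orange cap within about 0.5° of the mark, which is under 1 mm at its radius. Its position did not change when I released the grip.
- **Green-capped carousel:** the cap's pixel position is the same as at the start, to within 0.3 px.
- **Robot:** the contact force is about zero and the gripper is open about 0.22 m above the bench. The job took about 11.5 s of the 54 s allowed.

No check failed. The two cameras disagreed by about 1° or less on the cap's angle.

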